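Lock the incubator hatch

ROBOT

A 7-joint arm with a two-finger parallel gripper is mounted at the origin on the work surface. World frame = base frame: x ahead of the robot, y to its left, z up, the work surface at z = 0. Lengths are in m, angles in rad, forces in N, time in s.
With the tool pointing down it reaches from about 0.4 to 0.85 m from the base axis. Payload 10.4 kg.
Tool frame: the origin (TCP) lies at the very end of the fingers, on their centre line; the grasp point (between the pads) lies 19 mm behind it; z points along the fingers, y is the direction in which the jaws open and shut (so a half turn about z gives the same grasp; the last joint's range is limited). The gripper opens to 87 mm and grips with 3 to 60 N. Pads are 19 mm wide; open, the fingers measure 117 mm over their backs; the gripper's body (75 mm by 190 mm) begins 51 mm behind the grasp point.
Start: joints at [-1.227, 0.332, -0.065, 1.46, 0.022, 1.35, -0.088], TCP at [0.224, 0.583, 0.186] pointing down, gripper open.
Joint ranges: [-2.6, 2.6], [-0.5, 2.12], [-1.47, 1.34], [0.16, 2.42], [-1.27, 4.41], [0.06, 2.06], [-2.6, 2.6]. Speed limits (rad/s): [2.22, 2.22, 2.79, 2.79, 3.14, 3.14, 3.14].

INTERFACE

Orientations are given as a rotation vector (axis times angle).
In Python, from station import get_obs, cams, manip gives the robot as it stands. The module is installed in compiled form; this text tells all that it offers.
- The arm moves only by the shell command python3 -m crank 'ROWS'. ROWS is JSON, a list of rows, each a list of 5 numbers: the opening, from 0 (shut) to 1 (fully open), then the shift along the world's x, y, z in mm, then the turn about the world's z in degrees. A call has 1 to 8 rows; each row is the pose to reach, as a shift and turn from the pose measured when the call began; what a row does not reach only later rows make up. A row lasts 1/10 s, in which the tool goes at most 50 mm and 8.59 degrees, less where a joint would pass 70% of its speed; a pose out of reach is approached as far as the arm can. A call with a gripper value outside its range is refused whole. The fingers move at their own pace and stop on an object; the grip force is fixed at half the most. Time passes only in rows, so rows that repeat a pose let the fingers close. It gives the time, the measured TCP pose, the force and the opening at its end, in the units of the state.
- get_obs(): the state, without advancing time (a new reading comes with each control period).
- cams.grab_frame(name): name is "scene" or "top"; returns (picture, depth): 420x560x3 uint8, red, green, blue; 420x560 float32, m along the optical axis (not along the pixel's ray), 0 where there is no reading.
- cams.camera_params(name): a dict with "intrinsics" (3x3 intrinsics, pixels), "cam_to_world" (4x4, takes a point from camera to world coordinates). Camera axes: x right, y down, z forward; pixel columns grow to the right and rows downward; lengths in m; the calibration is good to about 2 mm. A picture is of the moment at which its call begins. camera_params takes no time and is no camera call.
- manip.close_job(): hands the job in, once; it reports no verdict.
Trained networks look in the newest picture that a camera, given by its name, has taken for a name from the list of things; names that differ only in an ending like _2 or _b are one class to them, and where a whole thing is asked for, a point or a joint stands for the part that bears it (a point fixed in the world has none). Each returns a list of dicts, best first, with "conf" (0 to 1); they miss things now and then, are a little off and sometimes report something else, mostly with a low value. They report only what shows in the picture. A call takes as long as a camera call.
- cams.regions_of(camera, label): "pixels" (420x560 bool, what is visible of it) and "bbox" ([left, top, right, bottom] in pixels, round what is visible of it).
The state is a dict: "clock": time; "joint_positions": joint angles; "joint_vel": joint speeds; "joint_torque": joint torques, N m; "position": TCP position; "tool_rot": TCP orientation; "force": force on the tool from outside, world axes, zero at the start; "ft_torque": the same for the moment, N m; "gripper_width": opening from 0.0 (shut) to 1.0 (fully open).
Only numpy, scipy, OpenCV 4.12 (cv2) and the standard library are available. Lean on these libraries where they do the work, as an engineer would, in place of code of your own. Each camera call takes 0.05 s, during which the arm holds its last target.

TASK

The hatch on top of the small bench incubator has sprung ajar. Set the fingertips in the slot of its round fastener, press the hatch down until it is flush and, still pressing, turn the fastener a quarter turn clockwise (seen from above) to its stop so that the hatch stays locked shut, then take the hand away. Do not lift the hatch, and leave the things standing around the incubator where they are.

Things in the scene. Friction and masses are not known exactly. Their poses are not given: they have to be found in the camera images.
- incubator: Low white box, 280 mm (x) by 260 mm (y), fixed to the bench. Origin: centre of its underside, on the work surface. Its x axis points from the front (display and keys) to the hinge side at the back, z up. The hatch's hinge line runs along y, 135 mm behind the origin (+x) and 87 mm up.
- hatch_front (a point): Middle of the hatch's front top edge. The hatch is a grey plate, 270 x 250 x 18 mm, that covers the whole top of the incubator; shut, its top face is level, 105 mm above the work surface.
- hatch (a joint): Angle of the hatch in rad: 0 flush, positive with the front raised. A spring holds it ajar at about 0.09 to 0.14 and raises it again if released unlocked. Pressing down at the fastener, 210 mm in front of the hinge, about 4 N (3 to 5.5) bring it flush. A soft gasket lets it go 2.5 mm lower there, to -0.012, where it stops hard.
- slot (a point): Centre of the floor of the fastener's slot, on the fastener's axis; moves with hatch and fastener. Hatch flush: 93 mm above the work surface, at x -75 mm, y 0 of the incubator. The slot is straight, 26 mm wide, 13 mm deep and 82 mm long, through the middle of the disc. This point's y axis lies along it, z out of the hatch; the slot is the same both ways round.
- disc_top (a point): Centre of the fastener's top face, 13 mm above the slot's floor. The fastener is a metal disc 82 mm in diameter let into the hatch near its front edge, 1 mm proud; the hatch closes the slot's ends.
- fastener (a joint): Fastener angle in rad, clockwise from above: 0 open (slot parallel to the hinge), 1.57 hard stop, locked (slot points to the front, to a small white mark). Starts at 0 to 0.3, stays where left; turns with 0.07 N m, rather more in the last half as its tongue goes under the catch, which needs the hatch within 0.02 of flush. If turned with the hatch up it blocks closing until turned back.
- dish_stack: Stack of three clear round lidded dishes, 92 mm across, 45 mm high, loose beside the incubator; leave alone. Origin: centre of its underside.
- tube_rack: Red rack 190 x 70 mm with capped glass tubes, 102 mm high, loose beside the incubator; leave alone. Origin: centre of its underside.
- marker: Marker pen 130 mm long, 15 mm thick, lying in front of the incubator; leave alone. Origin: middle of its underside, x axis along it.
- tub: White jar with cap, 70 mm across, 90 mm high, loose beside the incubator; leave alone. Origin: centre of its underside.

How it is judged:
By the outcome, as a careful person would: the job done as asked, in the order asked, and still so for the second after the job is handed in, with the robot touching nothing.
It also fails if it takes over 38 s, if anything falls off the work surface, if the arm or the gripper's body presses on something with over 40 N, if the wrist force passes 120 N, or if a joint passes its speed limit or range.

## Working session

There is one attempt and no reset: what is moved stays moved. The work goes in short steps, Python scripts to look and compute and a shell command to move; the robot and the scene stay as the last step left them, time stands still between calls to the robot, and variables do not carry over. Pictures are saved under pics/ and viewed, and the job is handed in when it is done.

```bash
mkdir -p pics
cat > h.py <<'E'
import numpy as np,cv2
from station import get_obs,cams,manip
def grab(n,f):
    p,d=cams.grab_frame(n); cv2.imwrite('pics/'+f,p[:,:,::-1]); return p,d
def world(n,d,mask=None):
    c=cams.camera_params(n);K=c['intrinsics'];T=c['cam_to_world']
    v,u=np.mgrid[:420,:560]
    P=np.stack([(u-K[0,2])/K[0,0]*d,(v-K[1,2])/K[1,1]*d,d],-1)
    return P@T[:3,:3].T+T[:3,3]
E
python3 - <<'E'
from h import *
o=get_obs();print({k:np.round(v,3) for k,v in o.items()})
for n in('scene','top'):
    p,d=grab(n,n+'1.png');W=world(n,d);np.save(n+'1.npy',W);np.save(n+'d1.npy',d)
    print(n,np.round(cams.camera_params(n)['cam_to_world'],3).tolist())
    for l in('slot','hatch','incubator','dish_stack','tube_rack','tub','marker'):
        for r in cams.regions_of(n,l)[:2]:
            m=r['pixels']&(d>0);q=W[m]
            print(l,round(r['conf'],2),r['bbox'],m.sum(),np.round(np.median(q,0),3) if m.sum() else '',np.round(np.percentile(q,[2,98],axis=0),3).tolist() if m.sum() else '')
            if l=='slot' and m.sum(): np.save(n+'_slotmask.npy',r['pixels'])
E
```

```text
{'clock': np.float64(0.0), 'joint_positions': array([-1.227,  0.333, -0.065,  1.461,  0.022,  1.35 , -0.089]), 'joint_vel': array([-0.001, -0.002,  0.   ,  0.001,  0.001,  0.002,  0.001]), 'joint_torque': array([-1.0000e-03, -6.2326e+01,  2.4000e-02, -3.8991e+01, -6.1000e-02,
        3.9000e-02,  0.0000e+00]), 'position': array([0.224, 0.583, 0.185]), 'tool_rot': array([-5.730e-01, -3.089e+00,  2.000e-03]), 'force': array([-0.017, -0.34 ,  0.871]), 'ft_torque': array([-0.032,  0.012,  0.025]), 'gripper_width': np.float64(1.0)}
scene [[-0.623, 0.574, -0.532, 1.011], [0.782, 0.44, -0.441, 0.416], [-0.019, -0.691, -0.723, 0.694], [0.0, 0.0, 0.0, 1.0]]
slot 0.84 [270.9, 151.3, 313.5, 189.7] 1155 [0.489 0.034 0.129] [[0.459, -0.004, 0.118], [0.537, 0.069, 0.137]]
hatch 0.74 [175.9, 133.3, 367.1, 290.5] 17470 [0.588 0.066 0.119] [[0.432, -0.075, 0.095], [0.712, 0.191, 0.137]]
incubator 0.82 [181.6, 137.6, 367.4, 316.6] 22593 [0.611 0.08  0.114] [[0.431, -0.069, 0.017], [0.726, 0.203, 0.137]]
dish_stack 0.67 [331.4, 280.2, 391.7, 336.0] 2698 [0.62  0.269 0.045] [[0.569, 0.225, 0.005], [0.65
[... 916 characters left out ...]
.705, 0.182, 0.137]]
dish_stack 0.76 [165.3, 178.0, 210.0, 219.2] 1356 [0.605 0.26  0.044] [[0.564, 0.219, 0.014], [0.647, 0.303, 0.048]]
dish_stack 0.3 [267.9, 233.0, 305.2, 266.2] 1223 [0.494 0.032 0.127] [[0.458, -0.005, 0.114], [0.53, 0.07, 0.136]]
tube_rack 0.7 [348.6, 165.9, 398.2, 256.1] 2899 [ 0.581 -0.16   0.058] [[0.493, -0.2, 0.0], [0.676, -0.12, 0.103]]
tub 0.68 [164.2, 235.0, 203.2, 267.2] 923 [0.484 0.251 0.088] [[0.454, 0.226, 0.003], [0.516, 0.286, 0.093]]
tub 0.27 [206.9, 141.4, 352.9, 294.8] 15146 [0.56 0.05 0.12] [[0.428, -0.08, 0.103], [0.704, 0.181, 0.137]]
marker 0.71 [291.3, 283.5, 339.9, 320.2] 342 [ 0.378 -0.032  0.012] [[0.346, -0.089, 0.006], [0.415, 0.016, 0.018]]
```

Run:
```python
import cv2,numpy as np
a=cv2.imread('pics/top1.png')[120:330,140:420]; cv2.imwrite('pics/top1c.png',cv2.resize(a,None,fx=2.8,fy=2.8,interpolation=2))
a=cv2.imread('pics/scene1.png');cv2.imwrite('pics/scene1c.png',cv2.resize(a[110:350,140:440],None,fx=2.5,fy=2.5,interpolation=2))
# hatch plane and yaw from top
W=np.load('top1.npy');m=np.load('top_slotmask.npy');d=np.load('topd1.npy')
reg=np.zeros_like(m);reg[150:225,215:345]=1
q=W[reg&(d>0)];c=q.mean(0);u,s,vt=np.linalg.svd(q-c,full_matrices=False);n=vt[2]*np.sign(vt[2][2])
print('n',n,'tilt',np.arccos(n[2]),'yaw of raise', np.degrees(np.arctan2(n[1],n[0])))
h=(W-c)@n
ys,xs=np.nonzero(m&(d>0))
hh=h[m&(d>0)];print(np.percentile(hh,[1,5,25,50,75,95]))
disc=cv2.dilate(m.astype('uint8'),np.ones((5,5)))>0
lo=disc&(d>0)&(h<-0.006)
q=W[lo];print(lo.sum(),q.mean(0),np.percentile(h[lo],[5,50,95]))
e=np.linalg.svd((q-q.mean(0))[:,:2],full_matrices=False);print(e[2][0],np.degrees(np.arctan2(*e[2][0][::-1])),e[1])
im=np.clip((h+0.02)/0.025*255,0,255).astype('uint8')
cv2.imwrite('pics/h1.png',cv2.resize(im[215:300,240:340],None,fx=6,fy=6,interpolation=0))
W2=W[(d>0)&disc];print('disc ctr',W2.min(0),W2.max(0))
#hatch rectangle
pl=((np.abs(h)<0.005)&(d>0)).astype('uint8');cs=max(cv2.findContours(pl,0,1)[0],key=cv2.contourArea)
P=np.array([W[y,x,:2] for x,y in cs[:,0]],dtype='float32');print(cv2.minAreaRect(P))
```

```text
n [ 0.56633422 -0.08766088  0.81950053] tilt 0.6102574091567851 yaw of raise -8.798785648625676
[-0.09548776 -0.0788116  -0.04862157 -0.01861021  0.01098378  0.04369201]
10278 [0.51589856 0.05387664 0.11391941] [-0.11679815 -0.04343709 -0.0099156 ]
[0.21214583 0.97723802] 77.75186696194606 [8.20809963 6.10653101]
disc ctr [ 0.39211287 -0.12604945 -0.00913684] [0.75891547 0.22731065 0.14201914]
((0.7441285848617554, -0.10412883758544922), (1.0163990259170532, 0.06283079087734222), 83.45842742919922)
```

View pics/top1c.png

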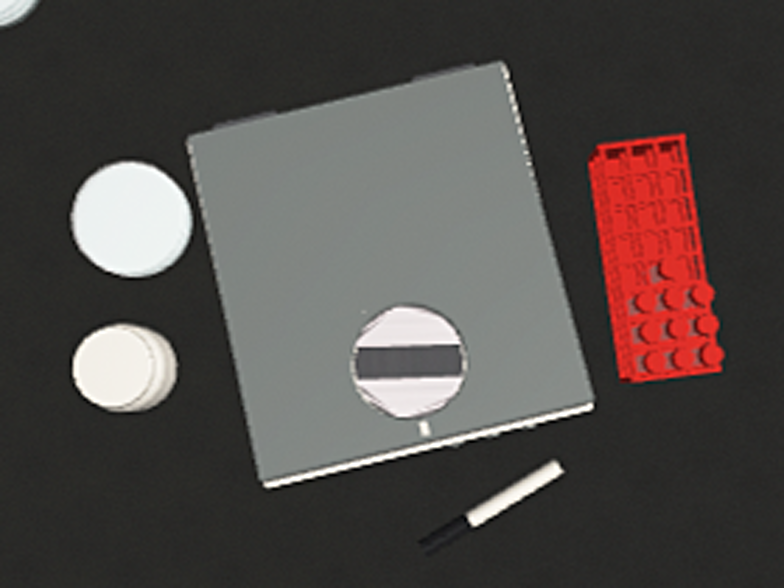

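View pics/scene1c.png

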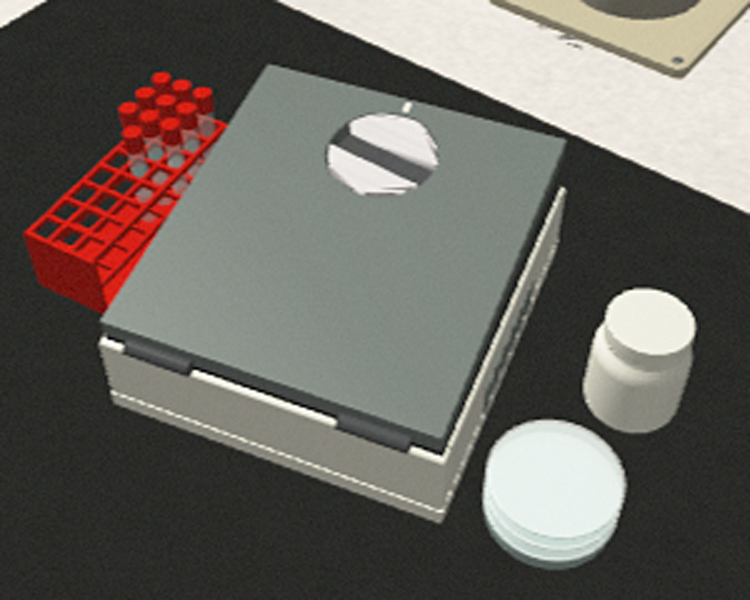

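View pics/h1.png

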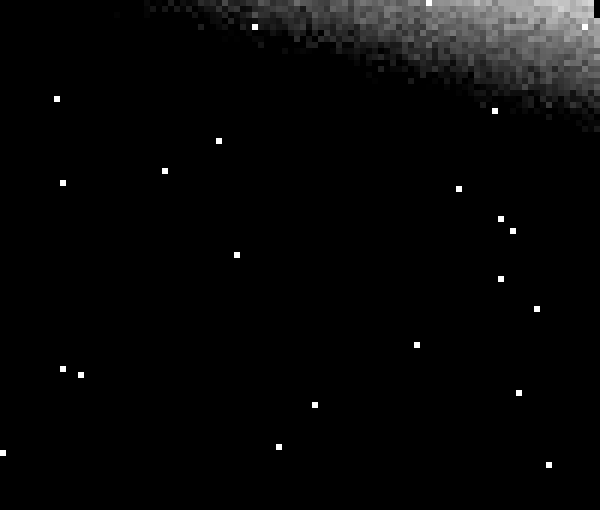

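The top view shows the disc at crop (410,362), full image ≈(286,249). The slot lies across the image and the mark is at ≈(292,273). Outliers polluted my plane fit, so I'll redo it robustly.

Run:
```python
from h import *
W=np.load('top1.npy');d=np.load('topd1.npy');img=cv2.imread('pics/top1.png').astype(int)
g=img.sum(2)/3
def fit(reg):
    q=W[reg&(d>0)]
    for i in range(6):
        c=np.median(q,0) if i==0 else q.mean(0)
        A=np.c_[q[:,:2],np.ones(len(q))];k=np.linalg.lstsq(A,q[:,2],rcond=None)[0]
        r=q[:,2]-A@k;q=q[np.abs(r-np.median(r))<max(.003,.0*1)] if i else q[(q[:,2]>.09)&(q[:,2]<.15)]
    return k,len(q),r.std()
reg=np.zeros((420,560),bool);reg[160:222,225:320]=1
k,nq,sd=fit(reg);print('plane',k,nq,sd,'angle',np.arctan(np.hypot(*k[:2])),'downhill dir deg',np.degrees(np.arctan2(-k[1],-k[0])))
h=W[...,2]-(W[...,:2]@k[:2]+k[2])
hat=((np.abs(h)<.004)&(d>0)).astype('uint8');hat=cv2.morphologyEx(hat,cv2.MORPH_CLOSE,np.ones((3,3)));hat[:140]=0;hat[300:]=0;hat[:,:200]=0;hat[:,355:]=0
hat=cv2.morphologyEx(hat,cv2.MORPH_OPEN,np.ones((3,3)))
cs=max(cv2.findContours(hat,0,1)[0],key=cv2.contourArea)[:,0]
# contour pixels -> intersect with plane
c=cams.camera_params('top');K=c['intrinsics'];T=c['cam_to_world']
def onplane(uv,k):
    r=np.c_[(uv[:,0]-K[0,2])/K[0,0],(uv[:,1]-K[1,2])/K[1,1],np.ones(len(uv))]@T[:3,:3].T;o=T[:3,3]
    t=(k[2]+o[0]*k[0]+o[1]*k[1]-o[2])/(r[:,2]-r[:,0]*k[0]-r[:,1]*k[1]);return o+r*t[:,None]
P=onplane(cs.astype(float),k);rc=cv2.minAreaRect(P[:,:2].astype('float32'));print('hatch',rc)
sub=np.zeros_like(reg);sub[228:271,264:308]=1
yy,xx=np.mgrid[:420,:560]
bright=sub&(g>175)&(hat>0)
bb=np.c_[xx[bright],yy[bright]];hull=cv2.convexHull(bb.astype(np.int32));(el)=cv2.fitEllipse(hull);print('disc ell',el)
k1=k.copy();k1[2]+=.001
Dc=onplane(np.array([el[0]]),k1)[0];print('disc ctr',Dc)
fl=np.zeros((420,560),np.uint8);cv2.fillConvexPoly(fl,hull,1)
dark=(fl>0)&(g<110)
print('dark',dark.sum(),'h',np.percentile(h[dark&(d>0)],[5,50,95]))
q=np.c_[xx[dark],yy[dark]].astype(float)
k2=k.copy();k2[2]-=.012
S=onplane(q,k2);sc=cv2.minAreaRect(S[:,:2].astype('float32'));print('slot floor',S.mean(0),sc)
S1=S[:,:2]-S[:,:2].mean(0);v=np.linalg.svd(S1,full_matrices=False)[2][0];print('slot dir deg',np.degrees(np.arctan2(v[1],v[0]))%180)
mk=onplane(np.array([[292.,273]]),k)[0];print('mark',mk,'dir disc->mark',np.degrees(np.arctan2(*(mk-Dc)[[1,0]])))
print(onplane(np.array([[264.,253+0]]),k))
```

```text
plane [-0.11918105 -0.0326296   0.18965165] 5191 0.0014416028935994184 angle 0.12294383536639836 downhill dir deg 15.311341408570202
hatch ((0.5666826963424683, 0.051836565136909485), (0.2684873640537262, 0.24993796646595), 14.965188980102539)
disc ell ((285.6376037597656, 249.46636962890625), (39.94087600708008, 40.166259765625), 109.888916015625)
disc ctr [0.4931059  0.03092103 0.13087382]
dark 411 h [-0.01537154 -0.01204972 -0.00893395]
slot floor [0.49425756 0.03125313 0.11772573] ((0.4794641137123108, 0.030304383486509323), (0.05342329666018486, 0.07771316915750504), 3.6083290576934814)
slot dir deg 93.07992104897617
mark [0.44559632 0.01682373 0.13599606] dir disc->mark -163.47304374539394
[[0.48472708 0.07540442 0.12942095]]
```

Measurements agree with the model:
- Incubator yaw is ≈15° and the hatch angle ≈0.123.
- The slot floor is at ≈(0.4936, 0.0315, 0.118), predicted height 0.1187.
- The slot runs along 93°, so the fastener is at ≈0.2 rad.

The tool's jaw axis is at 69°, so I need a +24° turn and a shift of about (+270, −552) mm.

```bash
python3 -m crank '[[0.42,22,-45,5,4],[0.42,44,-90,5,8],[0.42,66,-135,5,12],[0.42,88,-180,5,16],[0.42,110,-225,5,20],[0.42,132,-270,5,24],[0.42,154,-315,5,24],[0.42,176,-360,5,24]]'; python3 -c "
from h import *
o=get_obs();print(o['position'],o['joint_positions'])"
```

```text
clock: 1.6
position: [0.4003, 0.2224, 0.1913]
tool_rot: [-0.082, 3.14, 0.001]
force: [0.7, 0.1, -0.3]
gripper_width: 0.435
[0.40029721 0.22241989 0.19131764] [-0.79187981 -0.05068423  0.17981238  1.88117862  0.00895751  1.30928204
  1.00842328]
```

```bash
python3 -m crank '[[0.42,22,-45,0,0],[0.42,44,-90,0,0],[0.42,66,-135,0,0],[0.42,93,-191,0,0],[0.42,93,-191,-15,0],[0.42,93,-191,-35,0],[0.42,93,-191,-35,0],[0.42,93,-191,-35,0]]'
python3 - <<'E'
from h import *
o=get_obs();print(o['position'],o['tool_rot'],o['joint_positions'])
for n in('top','scene'):
    p,d=grab(n,n+'2.png')
a=cv2.imread('pics/scene2.png');cv2.imwrite('pics/scene2c.png',cv2.resize(a[90:290,180:430],None,fx=3,fy=3,interpolation=2))
a=cv2.imread('pics/top2.png');cv2.imwrite('pics/top2c.png',cv2.resize(a[150:330,180:400],None,fx=3,fy=3,interpolation=2))
E
```

```text
clock: 2.4
position: [0.4931, 0.0318, 0.1567]
tool_rot: [-0.083, 3.14, 0.001]
force: [0.1, -0.5, 0.3]
gripper_width: 0.42
[0.49314286 0.03176992 0.1566857 ] [-8.28984049e-02  3.14026641e+00  1.34675307e-03] [-0.57043877  0.05136252  0.43128945  1.86016768 -0.02361242  1.23451809
  1.49171653]
```

View pics/scene2c.png

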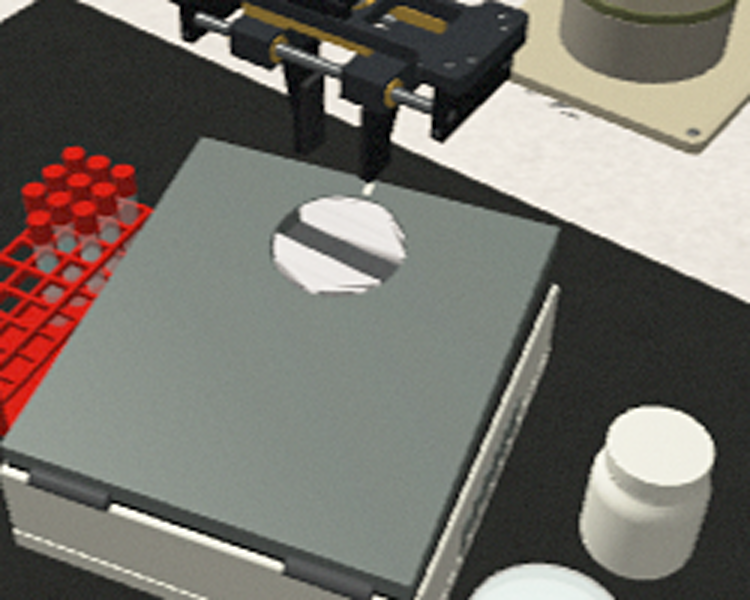

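View pics/top2c.png

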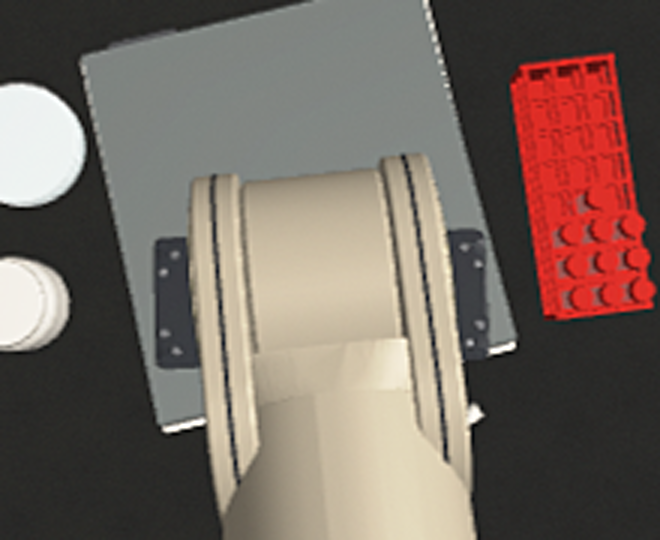

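The fingers sit above the disc in the scene view, with tips at crop (310,150) and (372,180). I'll check their lateral offset by projection.

Run:
```python
from h import *
c=cams.camera_params('scene');K=c['intrinsics'];T=np.linalg.inv(c['cam_to_world'])
def pr(p):
    q=T[:3,:3]@p+T[:3,3];q=K@q;q=q[:2]/q[2];return np.round((q-[180,90])*3+1)
o=np.array([.4931,.0318,.1567]);y=np.array([np.cos(np.radians(93)),np.sin(np.radians(93)),0]);x=np.array([y[1],-y[0],0])
a=cv2.imread('pics/scene2c.png')
def box(ct,L,Wd,col):
    pts=np.array([pr(ct+y*s*L/2+x*t*Wd/2) for s,t in((1,1),(1,-1),(-1,-1),(-1,1))]).astype(int);cv2.polylines(a,[pts],True,col,1);print(pts.tolist())
box(o,.0665,.019,(0,0,255))
s=np.array([.4936,.0315,.131]);y=np.array([np.cos(np.radians(93)),np.sin(np.radians(93)),0]);x=np.array([y[1],-y[0],-.12])
box(s,.082,.026,(0,255,0))
cv2.imwrite('pics/scene2d.png',a)
```

```text
[[378, 236], [395, 219], [306, 181], [289, 196]]
[[384, 277], [406, 250], [299, 203], [276, 228]]
```

View pics/scene2d.png

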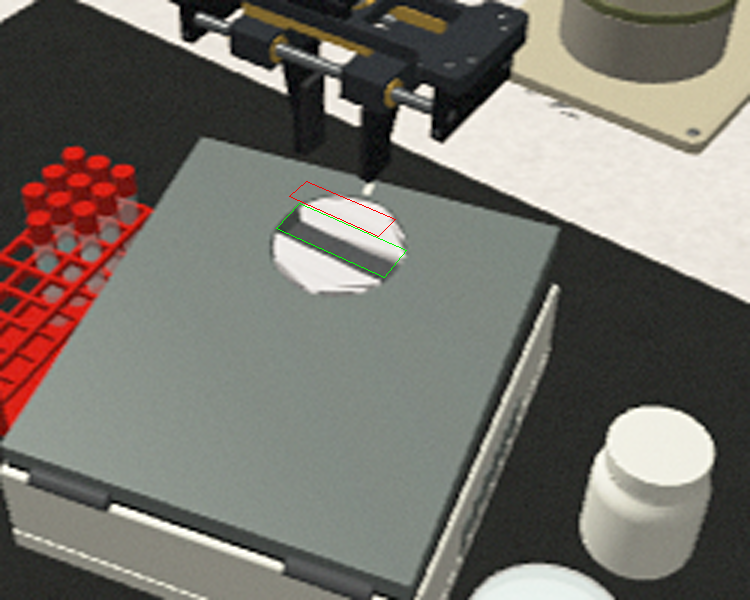

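The red box (expected tips) sits about 45 crop px below where the fingers appear. I need to resolve this with depth before descending.

Run:
```python
from h import *
p,d=grab('scene','scene3.png');W=world('scene',d)
print(get_obs()['position'],get_obs()['clock'])
for (cx,cy) in((310,120),(310,140),(310,148),(375,130),(375,150),(372,165),(372,174),(370,184),(310,165)):
    u,v=180+cx//3,90+cy//3
    print((cx,cy),np.round(W[v-0,u],3),p[v,u])
a=cv2.imread('pics/scene3.png');cv2.imwrite('pics/scene3c.png',cv2.resize(a[90:180,250:360],None,fx=7,fy=7,interpolation=0))
v,u=np.mgrid[:420,:560]
m=(d>0)&(np.abs(W[...,0]-.493)<.03)&(np.abs(W[...,1]-.03)<.07)&(W[...,2]>.14)&(W[...,2]<.3)
print(m.sum(),np.percentile(W[m],[1,50,99],axis=0) if m.sum() else'')
g=p.astype(int).sum(2)/3
m=(d>0)&(g<70)&(u>275)&(u<312)&(v>110)&(v<150)&(W[...,2]>.05);print(m.sum(),np.percentile(W[m],[1,5,50,95,99],axis=0).round(3))
```

```text
[0.49376488 0.03205652 0.15740124] 2.55
(310, 120) [0.502 0.014 0.219] [27 29 23]
(310, 140) [0.502 0.015 0.207] [26 26 26]
(310, 148) [0.502 0.014 0.2  ] [25 24 26]
(375, 130) [0.5   0.06  0.232] [20 18 24]
(375, 150) [0.498 0.06  0.216] [18 18 19]
(372, 165) [0.501 0.06  0.207] [18 19 15]
(372, 174) [0.501 0.06  0.201] [19 18 18]
(370, 184) [0.446 0.019 0.139] [250 248 235]
(310, 165) [ 0.454 -0.023  0.139] [129 139 131]
1367 [[ 0.46757373 -0.01720678  0.1967131 ]
 [ 0.50314419  0.0512696   0.27846889]
 [ 0.52270273  0.09492527  0.29980931]]
797 [[0.484 0.003 0.196]
 [0.488 0.006 0.2  ]
 [0.504 0.058 0.238]
 [0.529 0.081 0.289]
 [0.53  0.085 0.289]]
```

View pics/scene3c.png

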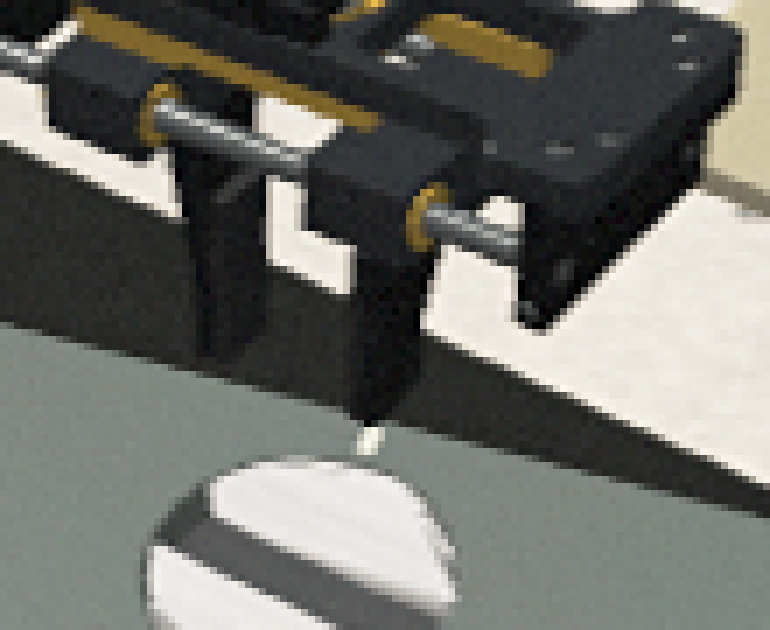

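Run:
```python
from h import *
for i in range(2):
    o=get_obs();p,d=grab('scene',f'scene4{i}.png');W=world('scene',d);v,u=np.mgrid[:420,:560];g=p.astype(int).sum(2)/3
    m=(d>0)&(g<70)&(u>275)&(u<312)&(v>110)&(v<190)&(W[...,2]>.05)&(abs(W[...,0]-.5)<.03);print(o['clock'],o['position'],np.percentile(W[m],[1,5,50],axis=0).round(3).tolist())
c=cams.camera_params('scene');K=c['intrinsics'];T=np.linalg.inv(c['cam_to_world'])
q=K@(T[:3,:3]@np.array([.493,.032,.157])+T[:3,3]);print(q[:2]/q[2],q[2])
p,d=grab('top','top4.png');W=world('top',d)
# gripper body corners visible in top: pixels ~ (238,249),(336,247)
for u,v in((237,235),(237,265),(336,235),(337,262)):print(np.round(W[v,u],3),end='')
from scipy.spatial.transform import Rotation as R
print(R.from_rotvec(get_obs()['tool_rot']).as_matrix().round(3))
```

```text
2.55 [0.49376488 0.03205652 0.15740124] [[0.483, -0.008, 0.127], [0.488, 0.005, 0.198], [0.503, 0.057, 0.237]]
2.6 [0.49373716 0.03197184 0.15729177] [[0.484, -0.008, 0.128], [0.488, 0.005, 0.198], [0.503, 0.057, 0.237]]
[293.64583311 158.75479462] 0.8332145073209694
[0.513 0.115 0.306][0.461 0.113 0.303][ 0.517 -0.054  0.306][ 0.471 -0.057  0.305][[-0.999 -0.053  0.002]
 [-0.053  0.999  0.001]
 [-0.002  0.001 -1.   ]]
```

Run:
```python
from h import *
p,d=grab('scene','scene5.png');W=world('scene',d)
for X,Y in((540,320),(535,300),(550,325),(330,230),(380,240),(380,260),(380,400),(220,350),(80,130),(100,150)):
    u,v=250+X//7,90+Y//7;print((X,Y),np.round(W[v,u],3),p[v,u])
print(get_obs()['force'],get_obs()['ft_torque'])
```

```text
(540, 320) [0.525 0.119 0.27 ] [18 16 19]
(535, 300) [0.525 0.117 0.275] [14 20 20]
(550, 325) [0.523 0.12  0.267] [89 88 81]
(330, 230) [0.529 0.065 0.273] [30 32 32]
(380, 240) [0.529 0.078 0.275] [31 32 35]
(380, 260) [0.504 0.061 0.247] [12 16 18]
(380, 400) [0.502 0.061 0.204] [20 22 18]
(220, 350) [0.502 0.01  0.196] [34 32 33]
(80, 130) [ 0.534 -0.007  0.273] [33 34 36]
(100, 150) [1.011 0.416 0.694] [150 143 140]
[ 0.05508667 -0.41219436 -0.82450769] [ 0.04141839 -0.03754852 -0.0604843 ]
```

Both cameras put the fingertips about 40 mm above the reported TCP, though x and y agree. A small descent will show whether this is a lag or a real offset.

```bash
cat > tip.py <<'E'
from h import *
import sys
def tip(f):
    o=get_obs();p,d=grab('scene',f);W=world('scene',d);g=p.astype(int).sum(2)/3
    v,u=np.mgrid[:420,:560]
    m=(d>0)&(g<60)&(abs(W[...,0]-.497)<.02)&(abs(W[...,1]-.035)<.05)&(W[...,2]>.142)
    print(o['clock'],o['position'].round(4),o['force'].round(2),'tipz',np.percentile(W[m][:,2],[1,3,5]).round(3))
if __name__=='__main__': tip(sys.argv[1])
E
python3 tip.py t0.png; python3 -m crank '[[0.42,0,0,-5,0],[0.42,0,0,-10,0],[0.42,0,0,-10,0]]'; python3 tip.py t1.png
```

```text
2.75 [0.4935 0.0317 0.1568] [ 0.06 -0.41 -0.82] tipz [0.197 0.202 0.206]
clock: 3.1
position: [0.4928, 0.0316, 0.1457]
tool_rot: [0.083, -3.14, -0.001]
force: [-0.4, -0.2, 1.1]
gripper_width: 0.416
3.1 [0.4928 0.0316 0.1457] [-0.4  -0.2   1.11] tipz [0.187 0.192 0.197]
```

The offset is real and steady: the picture follows the motion, and tip-to-body is 70 mm as specified. So the true tip is ≈ reported z + 40 mm. I'll go down in guarded steps that are safe under either reading, watching force and pictures.

```bash
python3 -m crank '[[0.42,1,0,-8,0],[0.42,1,0,-16,0],[0.42,1,0,-23,0],[0.42,1,0,-23,0]]'; python3 tip.py t2.png; python3 -c "
import cv2
a=cv2.imread('pics/t2.png');cv2.imwrite('pics/t2c.png',cv2.resize(a[90:190,240:360],None,fx=6,fy=6,interpolation=2))"
```

```text
clock: 3.55
position: [0.4932, 0.0313, 0.1218]
tool_rot: [0.082, -3.139, -0.0]
force: [-0.3, 0.5, 0.4]
gripper_width: 0.419
3.55 [0.4932 0.0313 0.1218] [-0.29  0.49  0.36] tipz [0.164 0.169 0.174]
```

View pics/t2c.png

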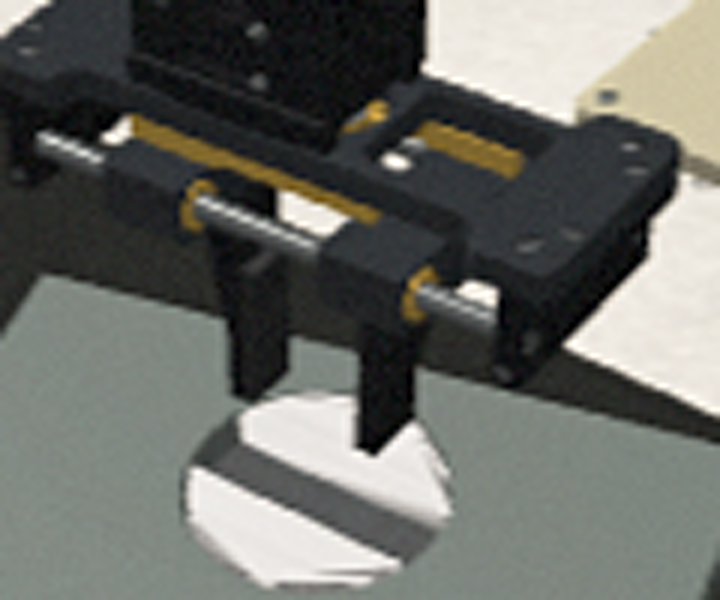

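No contact, and the tips are visibly in the air, so the camera reading is right. Next I go down to about 5 mm above the disc and check lateral alignment.

```bash
python3 -m crank '[[0.42,0,0,-8,0],[0.42,0,0,-16,0],[0.42,0,0,-21,0],[0.42,0,0,-21,0]]'; python3 tip.py t3.png
python3 - <<'E'
from h import *
c=cams.camera_params('scene');K=c['intrinsics'];T=np.linalg.inv(c['cam_to_world']);o=get_obs()['position']
a=cv2.imread('pics/t3.png');a=cv2.resize(a[100:190,250:350],None,fx=7,fy=7,interpolation=2)
def pr(p):
    q=T[:3,:3]@p+T[:3,3];q=K@q;return ((q[:2]/q[2]-[250,100]+.5)*7)
def box(ct,L0,L1,Wd,col,tl):
    y=np.array([np.cos(np.radians(93)),np.sin(np.radians(93)),0]);x=np.array([y[1],-y[0],-.12*tl])
    pts=np.array([pr(ct+y*s+x*t*Wd/2) for s,t in((L1,1),(L1,-1),(L0,-1),(L0,1))]).astype(int);cv2.polylines(a,[pts],True,col,1)
t=o+[0,0,.040]
box(t,.018,.033,.019,(0,0,255),0);box(t,-.033,-.018,.019,(0,0,255),0)
box(np.array([.4936,.0315,.131]),-.041,.041,.026,(0,255,0),1)
cv2.imwrite('pics/t3c.png',a)
E
```

```text
clock: 4.0
position: [0.493, 0.0313, 0.1005]
tool_rot: [0.082, -3.138, 0.0]
force: [-0.8, 0.2, -0.2]
gripper_width: 0.421
4.0 [0.493  0.0313 0.1005] [-0.82  0.25 -0.23] tipz [0.145 0.15  0.155]
```

View pics/t3c.png

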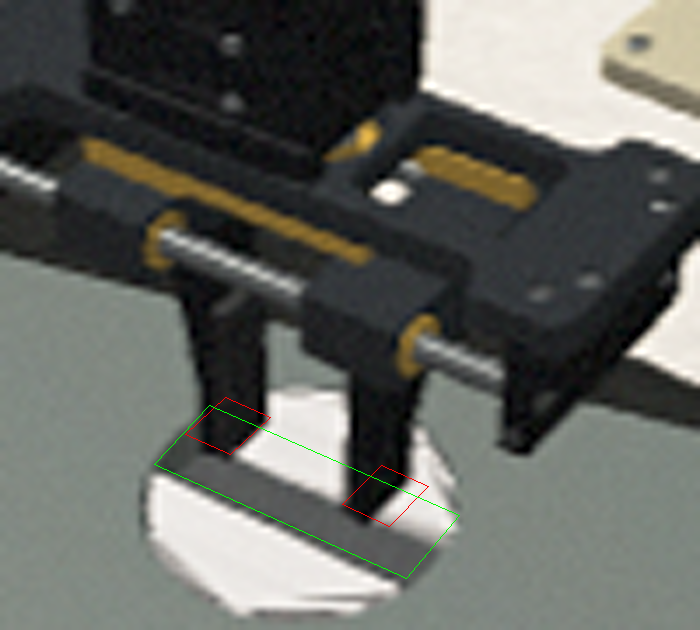

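Alignment is good: both tips are over the slot and about 8 mm above the disc. Descending into it.

```bash
python3 -m crank '[[0.46,0,0,-6,0],[0.46,0,0,-12,0],[0.46,0,0,-17,0],[0.46,0,0,-20,0],[0.46,0,0,-20,0]]'; python3 tip.py t4.png; python3 -m crank '[[0.46,0,0,-3,0],[0.46,0,0,-6,0],[0.46,0,0,-6,0]]';python3 tip.py t5.png; python3 -c "
import cv2
a=cv2.imread('pics/t5.png');cv2.imwrite('pics/t5c.png',cv2.resize(a[90:200,240:360],None,fx=5,fy=5,interpolation=2))"
```

```text
clock: 4.55
position: [0.493, 0.0313, 0.0806]
tool_rot: [0.082, -3.138, 0.0]
force: [-0.8, 0.4, 2.9]
gripper_width: 0.457
4.55 [0.493  0.0313 0.0806] [-0.76  0.41  2.88] tipz [0.145 0.149 0.155]
clock: 4.9
position: [0.494, 0.0314, 0.0749]
tool_rot: [0.082, -3.14, -0.0]
force: [3.9, 0.5, 1.3]
gripper_width: 0.459
4.9 [0.494  0.0314 0.0749] [3.9  0.51 1.34] tipz [0.144 0.149 0.153]
```

View pics/t5c.png

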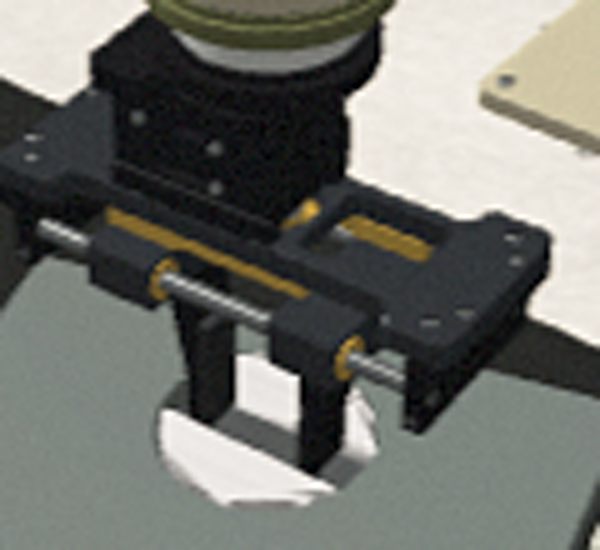

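The fingertips are in the slot with contact starting; the x force shows a light touch on the front wall. Pressing the hatch down.

```bash
python3 -m crank '[[0.46,1,0,-4,0],[0.46,1,0,-8,0],[0.46,1,0,-12,0],[0.46,1,0,-12,0]]'; python3 -c "
from h import *
o=get_obs();print(o['force'],o['ft_torque'])";  python3 -m crank '[[0.46,-1,0,-3,0],[0.46,-1,0,-6,0],[0.46,-1,0,-9,0],[0.46,-1,0,-9,0]]'; python3 tip.py t6.png; python3 -c "
from h import *
o=get_obs();print(o['force'],o['ft_torque'])
a=cv2.imread('pics/t6.png');cv2.imwrite('pics/t6c.png',cv2.resize(a[110:320,160:400],None,fx=3,fy=3,interpolation=2))"
```

```text
clock: 5.35
position: [0.4944, 0.0312, 0.0624]
tool_rot: [0.082, -3.139, 0.0]
force: [-2.3, -0.2, 3.5]
gripper_width: 0.459
[-2.34373308 -0.17655498  3.52807749] [-0.12914474  0.32595553 -0.04719183]
clock: 5.75
position: [0.4938, 0.0312, 0.0542]
tool_rot: [0.082, -3.139, -0.0]
force: [-2.8, -0.9, 13.3]
gripper_width: 0.459
5.75 [0.4938 0.0312 0.0542] [-2.79 -0.9  13.28] tipz [0.148 0.167 0.18 ]
[-2.63270969 -2.03286446 14.045955  ] [-0.14660432  0.62368935  0.05118431]
```

View pics/t6c.png

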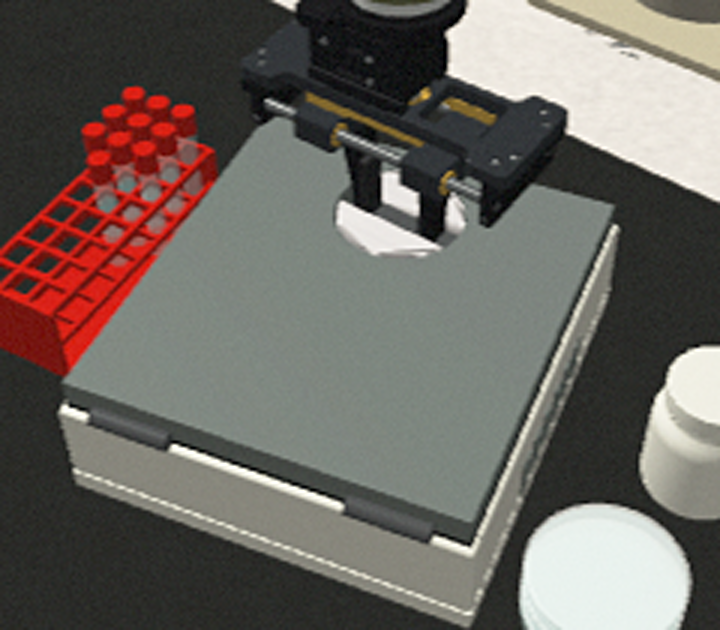

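```bash
cat > tilt.py <<'E'
from h import *
import sys
p,d=grab('scene',sys.argv[1]);W=world('scene',d);g=p.astype(int)
u=np.array([np.cos(np.radians(15)),np.sin(np.radians(15))]);w=np.array([-u[1],u[0]])
r=(W[...,:2]-[.5636,.051]);X=r@u;Y=r@w
m=(d>0)&(abs(X)<.128)&(abs(Y)<.118)&(W[...,2]>.08)&(W[...,2]<.15)&~((X<-.02)&(abs(Y)<.105))
m&=(abs(g.max(2)-g.min(2))<25)&(g.mean(2)>95)&(g.mean(2)<160)
A=np.c_[X[m],Y[m],np.ones(m.sum())];z=W[...,2][m]
for i in range(5):
    k=np.linalg.lstsq(A,z,rcond=None)[0];s=abs(z-A@k)<.005;A=A[s];z=z[s]
print('hatch slope x,y',-k[0].round(4),k[1].round(4),'z0',k[2].round(4),len(z), 'z range X',A[:,0].min().round(3),A[:,0].max().round(3))
E
python3 tilt.py t7.png; python3 -c "
from h import *
p,d=grab('top','t8.png');o=get_obs();print(o['clock'],o['position'],o['force'])"
```

```text
hatch slope x,y -0.0107 0.0003 z0 0.1043 8864 z range X -0.128 0.128
5.9 [0.49386211 0.03123492 0.05420086] [-2.80099096 -1.40831166 14.20628584]
```

The hatch is at −0.011, pressed into the gasket with 14 N. I re-centre x by −2 mm and turn clockwise (negative about z) while pressing.

```bash
python3 -m crank '[[0.46,-2,0,0,0],[0.46,-2,0,0,-7],[0.46,-2,0,0,-14],[0.46,-2,0,0,-21],[0.46,-2,0,0,-28],[0.46,-2,0,0,-35],[0.46,-2,0,0,-40],[0.46,-2,0,0,-40]]'; python3 tilt.py t9.png; python3 -c "
from h import *
o=get_obs();print(o['force'],o['ft_torque'],o['joint_positions'])
a=cv2.imread('pics/t9.png');cv2.imwrite('pics/t9c.png',cv2.resize(a[90:220,230:390],None,fx=4.5,fy=4.5,interpolation=2))"
```

```text
clock: 6.7
position: [0.4924, 0.0325, 0.0545]
tool_rot: [-1.0, -2.978, -0.004]
force: [2.0, 2.0, 5.1]
gripper_width: 0.46
hatch slope x,y -0.0106 0.0002 z0 0.1043 8877 z range X -0.128 0.128
[1.40804097 2.59296245 5.70888556] [ 0.66288568 -0.37644015 -0.00205625] [-0.61470498  0.17017015  0.49986749  1.98074163 -0.09834292  1.01263371
  0.85602712]
```

View pics/t9c.png

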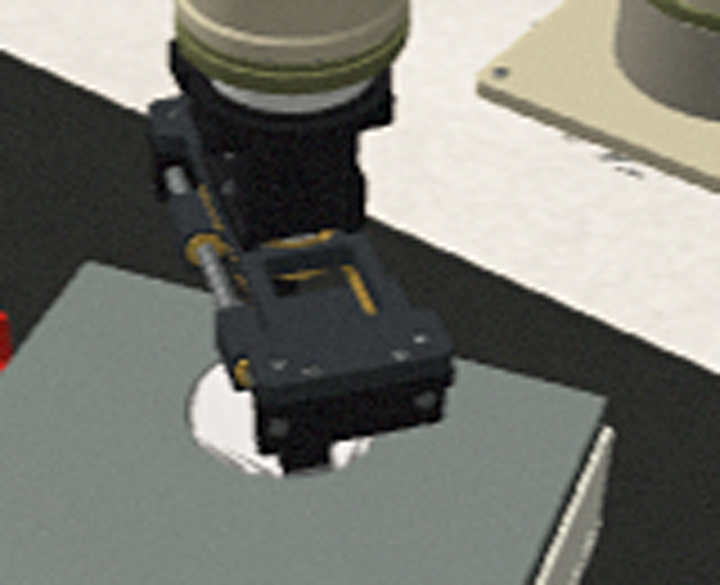

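```bash
python3 -m crank '[[0.46,-1,-1,-2,-3],[0.46,-1,-1,-2,-10],[0.46,-1,-1,-2,-17],[0.46,-1,-1,-2,-24],[0.46,-1,-1,-2,-31],[0.46,-1,-1,-2,-37],[0.46,-1,-1,-2,-37]]'; python3 -c "
from h import *
o=get_obs();print(o['force'],o['ft_torque'],o['joint_positions'])"; python3 tilt.py t10.png
```

```text
clock: 7.45
position: [0.493, 0.0336, 0.0541]
tool_rot: [1.893, 2.506, 0.01]
force: [-1.9, 4.7, 18.6]
gripper_width: 0.456
[-1.8792617   4.65028967 18.62723164] [ 1.17351219  0.29296826 -0.02894005] [-0.67741645  0.17240106  0.56801255  1.98643648 -0.11407437  1.00714005
  0.22108158]
hatch slope x,y -0.0108 0.0002 z0 0.1043 8858 z range X -0.127 0.128
```

```bash
python3 -m crank '[[0.46,-1,-2,0,-4],[0.46,-1,-2,0,-8],[0.46,-1,-2,0,-12],[0.46,-1,-2,0,-12]]'; python3 -c "
from h import *
o=get_obs();print(o['force'],o['ft_torque']);r=o['tool_rot'];print(2*np.degrees(np.arctan2(r[1],r[0]))-90)
grab('scene','t11.png');a=cv2.imread('pics/t11.png');cv2.imwrite('pics/t11c.png',cv2.resize(a[90:220,230:390],None,fx=4.5,fy=4.5,interpolation=2))"
```

```text
clock: 7.9
position: [0.4926, 0.0324, 0.0544]
tool_rot: [2.132, 2.302, 0.009]
force: [1.4, -1.6, 5.7]
gripper_width: 0.461
[ 1.44581987 -1.58529315  5.70080109] [-0.4301698  -0.29448009  4.20188395]
4.3758435146677925
```

View pics/t11c.png

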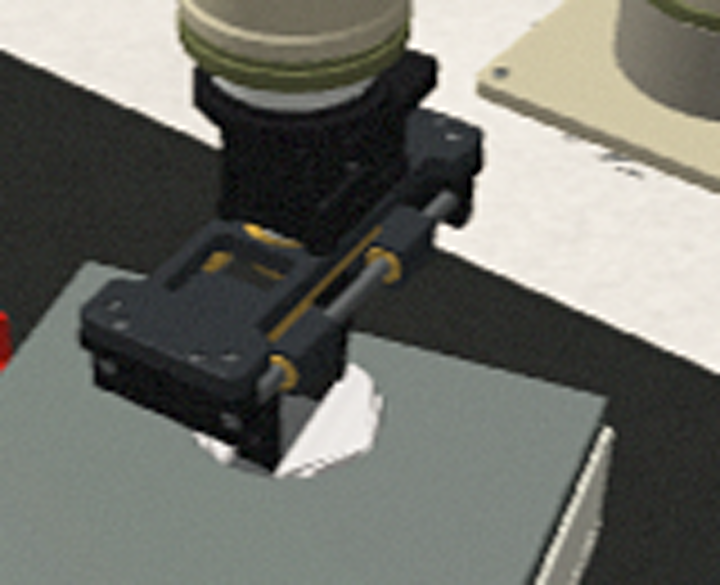

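A moment of 4.2 N m about z shows the fastener against its stop. I turn back within the play to unload, then lift straight out.

```bash
python3 -m crank '[[0.46,0,-1,0,4],[0.46,0,-1,0,9],[0.46,0,-1,0,9]]'; python3 -c "
from h import *
o=get_obs();print(o['force'],o['ft_torque'])"; python3 -m crank '[[0.46,0,0,4,0],[0.46,0,0,10,0],[0.46,0,0,20,0],[0.46,0,0,40,0],[0.46,0,0,70,0],[0.46,0,0,100,0],[0.46,0,0,100,0]]'; python3 tilt.py t12.png
```

```text
clock: 8.25
position: [0.4927, 0.0317, 0.0544]
tool_rot: [1.939, 2.467, 0.011]
force: [0.0, 0.7, 5.3]
gripper_width: 0.458
[2.44398699e-03 7.01502319e-01 5.30222573e+00] [ 0.16463577 -0.1614731  -0.02320825]
clock: 8.95
position: [0.4947, 0.0318, 0.1585]
tool_rot: [1.938, 2.465, 0.018]
force: [-0.2, -0.3, -0.1]
gripper_width: 0.46
hatch slope x,y 0.0089 0.0004 z0 0.107 9026 z range X -0.128 0.128
```

The hatch is held at ≈0.009 and has not sprung up. I move the hand off and check the fastener angle from above.

```bash
python3 -m crank '[[0.46,0,40,40,0],[0.46,-10,85,60,0],[0.46,-30,130,60,0],[0.46,-50,175,60,0],[0.46,-70,220,60,0],[0.46,-90,265,60,0],[0.46,-110,310,60,0],[0.46,-110,310,60,0]]'; python3 tilt.py t13.png
python3 - <<'E'
from h import *
p,d=grab('top','top13.png')
a=cv2.imread('pics/top13.png');cv2.imwrite('pics/top13c.png',cv2.resize(a[120:330,140:420],None,fx=2.8,fy=2.8,interpolation=2))
a=cv2.imread('pics/t13.png');cv2.imwrite('pics/t13c.png',cv2.resize(a[110:350,140:440],None,fx=2.5,fy=2.5,interpolation=2))
W=world('top',d);g=p.astype(int).mean(2);v,u=np.mgrid[:420,:560]
r=np.hypot(W[...,0]-.4915,W[...,1]-.0315)
m=(d>0)&(r<.037)&(g<110);q=W[m][:,:2];c=q.mean(0);e=np.linalg.svd(q-c,full_matrices=False)[2][0]
print('slot',m.sum(),c,np.degrees(np.arctan2(e[1],e[0]))%180)
for l in('dish_stack','tube_rack','tub','marker'):
    x=cams.regions_of('top',l)[0];k=x['pixels']&(d>0);print(l,round(x['conf'],2),x['bbox'],np.median(W[k],0).round(3))
E
```

```text
clock: 9.8
position: [0.3789, 0.3474, 0.215]
tool_rot: [1.928, 2.477, 0.012]
force: [-0.3, -0.5, 0.2]
gripper_width: 0.461
hatch slope x,y 0.0092 0.0003 z0 0.107 9008 z range X -0.128 0.128
slot 370 [0.49153665 0.03066206] 15.015095279076007
dish_stack 0.73 [166.5, 180.9, 208.2, 218.9] [0.605 0.26  0.044]
tube_rack 0.61 [351.1, 166.0, 398.7, 255.8] [ 0.581 -0.161  0.059]
tub 0.96 [165.4, 238.1, 202.4, 268.7] [0.485 0.251 0.088]
marker 0.59 [290.0, 285.7, 340.5, 320.0] [ 0.378 -0.033  0.012]
```

View pics/top13c.png

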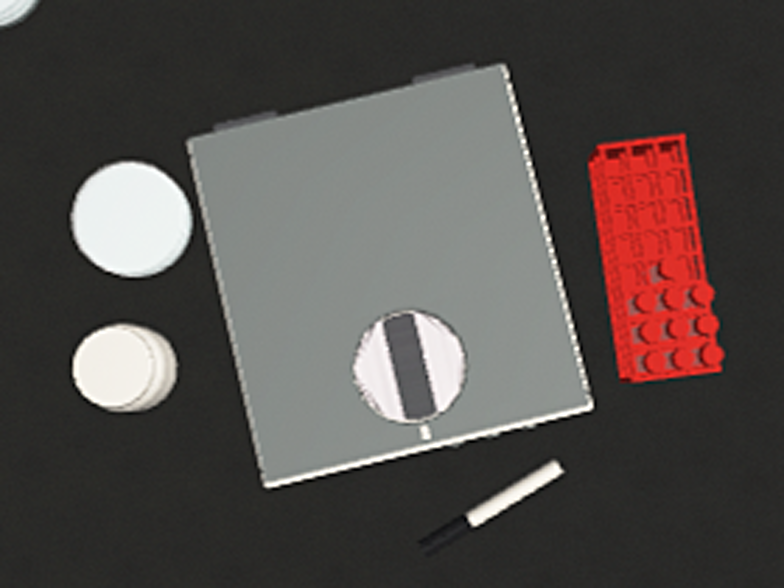

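View pics/t13c.png

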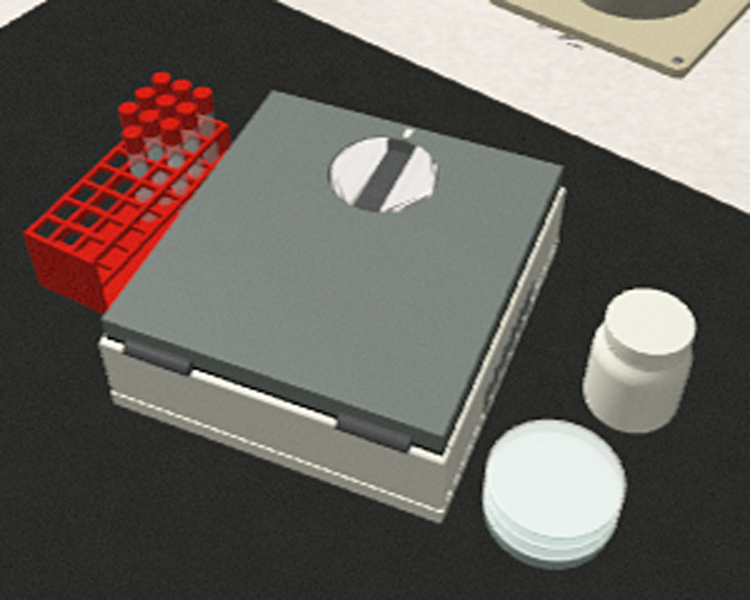

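The slot at crop (410,366) now points to the white mark at (425,432). It measures 15.0°, exactly a quarter turn from open. The hatch is steady and its neighbours have not moved.

```bash
python3 -c "
from h import *
print(manip.close_job())"
```

```text
the job is handed in; nothing more can be done
None
```

The hatch is locked shut and the job is handed in, at about 10 s of the 38 s allowed. With the fingertips in the slot I pressed the hatch flush. It went slightly into the gasket (−0.011 rad), with wrist readings up to about 19 N. Still pressing, I turned the fastener clockwise until the moment rose to 4.2 N m at its stop. I then eased off within the play, lifted straight out and took the hand away.

- **Fastener:** the slot points at the white mark. It measures 15.0° in the world, the same as the incubator's yaw, so it is at the full quarter turn.
- **Hatch:** it stays shut at about +0.009 rad. That is not exactly 0, but it read the same just after I let go and again about 0.85 s later, so I take it as play at the catch.
- **Things around it:** the dish stack, tube rack, tub and marker are within about 1 mm of where they started.
- **Disagreement found:** the reported tool height was about 40 mm lower than the fingertips in both cameras. Contact with the slot came at the height the cameras showed, so I used that height. x and y agreed.

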